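# Pedal out a sample tube and weigh it

## Task

Press the dispenser's pedal right down so its clear lid rises, and keep it down until the tube has rolled into the steel tray; then ease the pedal slowly all the way up so the lid closes softly instead of slamming. Then carry the tray, level, with the tube in it to the bench scale and set it down (do not drop it) roughly centred and square on the steel plate. Leave the other things on the bench where they are.

Things in the scene. Friction and masses are not known exactly. Their poses are not given: they have to be found in the camera images.
- dispenser: Tube dispenser fixed to the bench: white and black housing 173 mm deep (x), 242 mm wide, 135 mm tall. Origin: on the bench under the ramp's middle; front (mouth) to -x, linkage box with the pedal on its +y side. A ramp between two white cheeks slopes down to the front and ends in a lip at x = -90 mm, 46 mm high; the tray stands 4 to 18 mm clear in front of it.
- lid (a joint): Angle of the clear lid, rad: 0 closed, about 0.9 fully raised. Hinged at the dispenser's top rear; its front flap holds the tube back. Linked to the pedal, it turns 3 times as far; the tube is let out from about 0.4. If the pedal is let go the lid slams in a fraction of a second; a soft closing takes a second or more.
- lid_edge (a point): Middle of the lower edge of the lid's front flap; closed, it is 65 mm above the bench and 55 mm in front of the dispenser's origin.
- pedal_angle (a joint): Angle of the pedal lever, rad: 0 up (rest), 0.3 right down on its stop. A spring returns it: pushing straight down on the pad takes roughly 4 N to start and 9 N near the bottom. 0.27 or more counts as right down.
- pedal: The whole pedal: steel lever 12 mm thick with the rubber pad on its end. Origin: its pivot inside the linkage box.
- pedal_pad (a point): Black rubber pad, 50 x 50 x 8 mm, on the end of the pedal lever, 153 mm in front of (-x) and 140 mm to the left (+y) of the dispenser's origin. This point: the centre of its top face, 75 mm above the bench at rest and 35 mm when pressed right down; it moves almost straight down (pivot 135 mm behind it, 55 mm above the bench).
- tube: Capped sample tube, 30 mm in diameter, 112 mm long, 60 g, clear with a cap; starts lying across the ramp behind the lid's flap. Origin: its centre; its y axis is the tube's axis.
- tray: Steel tray at the dispenser's mouth, 90 (x) by 170 mm (y), 350 g, walls 30 mm high, walls and floor 4 mm thick. Origin: centre of underside. Its -x side, away from the dispenser, carries an upright grip tab 12 mm thick (x), 60 mm wide (y), centre at x = -39 mm, top 96 mm above the underside. Grip it across its thickness, high: the tube may lie at its foot, up to 35 mm above the underside.
- scale: Bench scale fixed to the bench: grey housing 210 mm (x) by 250 mm (y), with a steel plate on top. Origin: centre of its underside on the bench.
- plate (a point): Centre of the top face of the scale's steel plate, 43 mm above the bench; the plate is 185 mm (x) by 235 mm (y). The point's axes are the scale's: the tray belongs with its long side along y, either way round.
- tube_rack: Bystander: white rack of capped tubes, 100 x 160 mm, 122 mm tall; origin at the underside.
- wash_bottle: Bystander: white wash bottle, 68 mm in diameter, 200 mm tall with its spout; origin at the underside.
- beaker: Bystander: glass beaker, 70 mm in diameter, 85 mm tall; origin at the underside.
- timer: Bystander: flat grey bench timer with keys, 70 x 90 x 19 mm; origin at the underside.
- jar: Bystander: small amber jar, 48 mm in diameter, 60 mm tall; origin at the underside.
- tip_box: Bystander: clear box of pipette tips, 120 x 85 x 50 mm; origin at the underside.
Not all that is in view belongs to the job. What is shaped like the tray but green or pink is not meant.

How it is judged:
By the outcome, as a careful person would: the job done as asked, in the order asked, and still so for the second after the job is handed in, with the robot touching nothing.
It also fails if it takes over 59 s, if anything falls off the work surface, if the arm or the gripper's body presses on something with over 40 N, if the wrist force passes 120 N, or if a joint passes its speed limit or range.

## Robot

A 6-joint arm with a two-finger parallel gripper is mounted at the origin on the work surface. World frame = base frame: x ahead of the robot, y to its left, z up, the work surface at z = 0. Lengths are in m, angles in rad, forces in N, time in s.
With the tool pointing down it reaches from about 0.4 to 0.825 m from the base axis. Payload 7 kg.
Tool frame: the origin (TCP) lies at the centre of the arm's flange, where the gripper is bolted on; the fingertips stand 178 mm ahead of it and the grasp point (between the pads) lies ahead of it (tcp_to_grasp is the z of the grasp point in the tool frame, in m); z points along the fingers, x is the direction in which the jaws open and shut, and the axes are right-handed (so a half turn about z gives the same grasp; the last joint's range is limited). The gripper opens to 88 mm and grips with 3 to 60 N. Pads are 19 mm wide; open, the fingers measure 130 mm over their backs; the gripper's body (78 mm by 193 mm) begins 47 mm behind the grasp point.
Start: joints at [1.494, 0.359, 0.012, 0, -1.224, -0.288], TCP at [0.241, 0.631, 0.405] pointing down, gripper open.
Joint ranges: [-3.07, 3.07], [-1.43, 2.12], [-1.02, 1.25], [-3.03, 1.67], [-3.05, -0], [-3.03, 3.03]. Speed limits (rad/s): [2.39, 2.39, 3.01, 3.14, 3.14, 3.14].

## Interface

Orientations are given as [roll, pitch, yaw] about the fixed x, y, z axes, in that order (R = Rz(yaw) Ry(pitch) Rx(roll)).
In Python, from station import get_state, grab_frame, job_done, tcp_to_grasp gives the robot as it stands.
- The arm moves only by the tool drive_tool, never from a script. Its argument "moves" is a list of rows, each a list of 7 numbers: the shift along the tool's x, y, z in mm, then the turn, a rotation vector about the tool's x, y, z in degrees, then the closure, from -1 (fully open) to 1 (shut), so that 0 is half open. In form: [[dx, dy, dz, ax, ay, az, claw], ...]. A call has 1 to 12 rows; each row is the pose to reach, as a shift and turn from the pose commanded when the call began, along the tool's axes at that moment; what a row does not reach only later rows make up. A row lasts 1/8 s, in which the tool goes at most 62.5 mm and 10.7 degrees, less where a joint would pass 70% of its speed; a pose out of reach is approached as far as the arm can. A call with a gripper value outside its range is refused whole. The fingers move at their own pace and stop on an object; "grip_force" is the grip in N (left out, the last holds). Time passes only in rows, so rows that repeat a pose let the fingers close. It gives the time, the measured TCP pose, the force and the opening at its end, in the units of the state.
- get_state(): the state, without advancing time (a new reading comes with each control period).
- grab_frame(name): name is "side" or "top" or "wrist"; returns a dict with "img" (480x640x3 uint8, red, green, blue), "range_z" (480x640 float32, m along the optical axis (not along the pixel's ray), 0 where there is no reading), "fovy" (degrees; the focal length in pixels is half the picture's height over the tangent of half this angle, whatever the lens; pixels are square), "cx", "cy" (the principal point, pixels), "rvec" (rotation vector, rad) and "tvec" (3), from world to camera coordinates, as OpenCV has them. Camera axes: x right, y down, z forward; pixel columns grow to the right and rows downward; lengths in m; the calibration is good to about 2 mm. A picture is of the moment at which its call begins.
- job_done(): hands the job in, once; it reports no verdict.
The state is a dict: "t": time; "q": joint angles; "qd": joint speeds; "joint_efforts": joint torques, N m; "eef_pos": TCP position; "ee_rot": TCP orientation; "force": force on the tool from outside, world axes, zero at the start; "moment": the same for the moment, N m; "width": finger opening in m.
Only numpy, scipy, OpenCV 4.12 (cv2) and the standard library are available. Lean on these libraries where they do the work, as an engineer would, in place of code of your own. Each camera call takes 0.05 s, during which the arm holds its last target. There are 200 camera calls.

## Working session

There is one attempt and no reset: what is moved stays moved. The work goes in short steps, Python scripts to look and compute and a tool call to move; the robot and the scene stay as the last step left them, time stands still between calls to the robot, and variables do not carry over. Pictures are saved under pics/ and viewed, about 8 in all and at most 12, crops included, and the job is handed in when it is done.

Besides the shell and the picture viewer there is one more tool, called after "Emit:" by a JSON object that holds its "method" and its "body". drive_tool: Moves the arm, as the interface text tells. Its arguments: {"type":"object","properties":{"moves":{"type":"array"},"grip_force":{"type":"number"}},"required":["moves"]}

```bash
ls; mkdir -p pics; cat > h.py <<'E'
import numpy as np, cv2
from station import *
def cam(n,save=None):
    f=grab_frame(n)
    if save: cv2.imwrite('pics/'+save,f['img'][...,::-1])
    np.savez('last_'+n,**f); return f
def load(n): 
    d=np.load('last_'+n+'.npz'); return {k:d[k] for k in d}
def world(f,u,v,z=None):
    """pixel -> world, by depth or on plane z"""
    fl=240/np.tan(np.radians(float(f['fovy']))/2)
    R=cv2.Rodrigues(np.array(f['rvec'],float))[0]; t=np.array(f['tvec'],float).ravel()
    r=np.array([(u-f['cx'])/fl,(v-f['cy'])/fl,1.],float)
    c=-R.T@t; d=R.T@r
    s=(z-c[2])/d[2] if z is not None else float(f['range_z'][int(v),int(u)])
    return c+s*d
def cloud(f):
    fl=240/np.tan(np.radians(float(f['fovy']))/2)
    R=cv2.Rodrigues(np.array(f['rvec'],float))[0]; t=np.array(f['tvec'],float).ravel()
    u,v=np.meshgrid(np.arange(640),np.arange(480)); z=f['range_z']
    P=np.stack([(u-f['cx'])/fl*z,(v-f['cy'])/fl*z,z],-1)
    return (P-t)@R
def proj(f,p):
    fl=240/np.tan(np.radians(float(f['fovy']))/2)
    R=cv2.Rodrigues(np.array(f['rvec'],float))[0]
    c=R@np.array(p,float)+np.array(f['tvec'],float).ravel(); return c[:2]/c[2]*fl+[f['cx'],f['cy']]
E
python3 - <<'E'
from h import *
print(tcp_to_grasp, get_state())
a=cam('top','top0.png'); b=cam('side','side0.png')
for f in (a,b): print({k:f[k] for k in f if k not in('img','range_z')})
E
```

```text
pics
0.1593 {'t': 0.0, 'q': array([ 1.49408116e+00,  3.59339179e-01,  1.10696993e-02, -3.68248188e-04,
       -1.22409860e+00, -2.88111202e-01]), 'qd': array([-0.00064277,  0.00070287, -0.00044422,  0.00198652, -0.00129553,
        0.00078379]), 'joint_efforts': array([-6.50894999e-04, -5.82721961e+01,  2.93045551e+01,  6.99691460e+00,
        6.80463592e-03, -1.75280138e-04]), 'eef_pos': array([0.24075174, 0.63038822, 0.40375477]), 'ee_rot': array([-3.14147792e+00, -1.60534512e-03, -1.93574818e+00]), 'force': array([-0.00855003,  0.08655382,  0.47810508]), 'moment': array([-0.02459669,  0.03692267, -0.01082741]), 'width': 0.08775941076459615}
{'fovy': 53.91643832880576, 'cx': 320.85357897691915, 'cy': 244.66592688170635, 'rvec': array([ 2.17789208, -2.13256035,  0.14373402]), 'tvec': array([0.09490565, 0.53082485, 1.12540428])}
{'fovy': 51.03976918173806, 'cx': 321.93865484134864, 'cy': 237.55466708935873, 'rvec': array([ 2.39347368, -0.60196485,  0.2291776 ]), 'tvec': array([-0.40145737,  0.32770034,  1.30859009])}
```

View pics/top0.png

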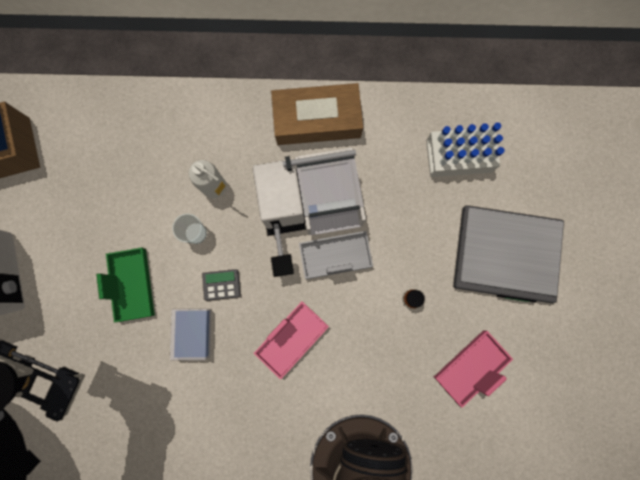

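View pics/side0.png

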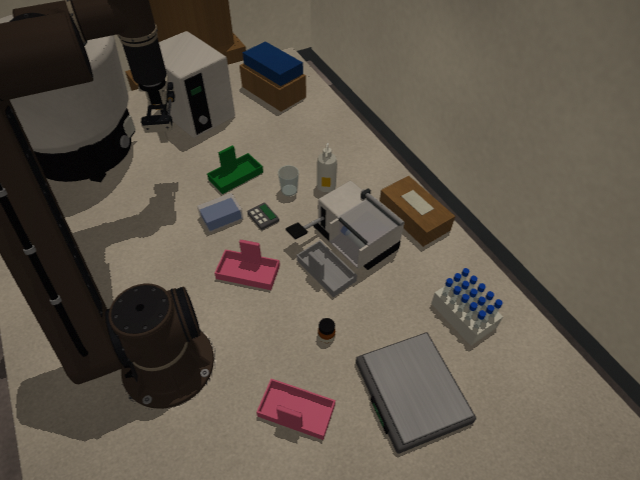

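The top view shows the pad at about (282,265), the steel tray in front of the mouth at (337,257) with its tab at (340,268), and the scale at (511,253). There are three decoys: pink at (292,340), pink at (473,368) and green at (130,286). The steel one at the mouth is the one meant. I'll confirm it in an enlarged crop and measure.

```bash
python3 - <<'E'
from h import *
f=load('top'); im=f['img'][...,::-1]
cv2.imwrite('pics/crop0.png',cv2.resize(im[135:305,240:400],None,fx=3.5,fy=3.5,interpolation=cv2.INTER_CUBIC))
C=cloud(f)
print('pad',np.round(world(f,282,265),4),'scale',np.round(world(f,511,253),4))
def rect(mask,name):
    n,l,s,c=cv2.connectedComponentsWithStats(mask.astype(np.uint8)); i=1+s[1:,4].argmax()
    p=C[l==i]; r=cv2.minAreaRect(p[:,:2].astype(np.float32)); print(name,len(p),np.round(r[0],4),np.round(r[1],4),round(r[2],2),np.median(p[:,2]).round(4))
    return l==i
u,v=np.meshgrid(np.arange(640),np.arange(480))
box=lambda a,b,c,d:(u>a)&(u<b)&(v>c)&(v<d)
z=C[...,2]
rect(box(440,580,195,315)&(z>.036)&(z<.055),'plate')
rect(box(262,300,245,285)&(z>.06)&(z<.09),'pad')
rect(box(250,312,150,235)&(z>.12)&(z<.15),'linkbox')
rect(box(295,380,233,285)&(z>.022)&(z<.12),'tray')
rect(box(320,360,255,285)&(z>.075)&(z<.12),'tab')
for n,a in {'tab':(341,269),'jar':(414,299),'timer':(220,285),'pink':(285,330)}.items(): print(n,np.round(world(f,*a),3))
E
```

```text
pad [0.4729 0.1964 0.0781] scale [ 0.5165 -0.3564  0.0465]
plate 7362 [ 0.5206 -0.3575] [0.2465 0.2005] 82.38 0.0443
pad 482 [0.4843 0.1999] [0.0715 0.0497] 10.94 0.0756
linkbox 1005 [0.6401 0.1813] [0.1768 0.1002] 1.27 0.1304
tray 505 [0.5067 0.0704] [0.0905 0.1701] 11.33 0.0326
tab 144 [0.4682 0.0636] [0.0121 0.0585] 11.36 0.0968
tab [0.465 0.059 0.1  ]
jar [ 0.4   -0.117  0.061]
timer [0.426 0.353 0.014]
pink [0.319 0.19  0.006]
```

View pics/crop0.png

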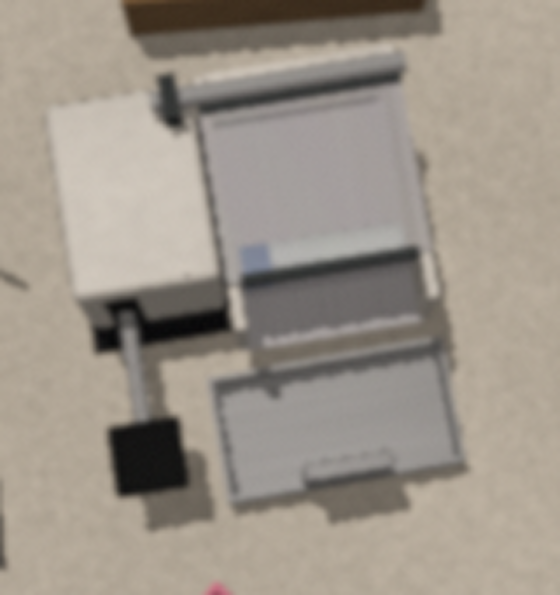

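The crop confirms the steel tray in front of the mouth: tab toward the robot, tube with blue cap lying behind the flap, pad at crop (148,457). Next I check clearances and compute the first approach.

```bash
cat >> h.py <<'E'
from scipy.spatial.transform import Rotation as Ro
D0=np.array([.650,.0886]); DY=np.radians(11.2)
def d2w(x,y,z): c,s=np.cos(DY),np.sin(DY); return np.array([D0[0]+c*x-s*y,D0[1]+s*x+c*y,z])
def goal(p,yawdeg,off):
    """shift mm in tool axes + rotvec deg; p = world point for a point 'off' ahead of the flange, tool down"""
    s=get_state(); R=Ro.from_euler('xyz',s['ee_rot']); G=Ro.from_euler('xyz',[np.pi,0,np.radians(yawdeg)])
    t=np.array(p)+[0,0,off]
    print('shift',np.round(R.inv().apply(t-s['eef_pos'])*1e3,1),'rot',np.round((R.inv()*G).as_rotvec(degrees=True),1))
E
python3 - <<'E'
from h import *
f=load('top'); C=cloud(f).reshape(-1,3); c,s=np.cos(DY),np.sin(DY)
d=C[:,:2]-D0; X=d@[c,s]; Y=d@[-s,c]; Z=C[:,2]
for a in range(-110,-40,10):
    print(a,[(b,round(float(Z[(X>a/1e3)&(X<(a+10)/1e3)&(Y>b/1e3)&(Y<(b+25)/1e3)].max(initial=0)),3)) for b in range(-75,160,25)])
m=(X>-.22)&(X<-.11)&(Y>.06)&(Y<.3)&(Z>.09); print('near body',m.sum())
U=np.array(cloud(f)); print('bottle', [np.round(world(f,*p),3) for p in [(204,170),(222,187),(238,211)]])
goal(d2w(-.155,.148,.115),-78.8,.178)
E
```

```text
-110 [(-75, 0.036), (-50, 0.036), (-25, 0.035), (0, 0.036), (25, 0.035), (50, 0.035), (75, 0.035), (100, 0.006), (125, 0.072), (150, 0.006)]
-100 [(-75, 0.032), (-50, 0.034), (-25, 0.034), (0, 0.032), (25, 0.032), (50, 0.031), (75, 0.034), (100, 0.006), (125, 0.07), (150, 0.006)]
-90 [(-75, 0.129), (-50, 0.053), (-25, 0.051), (0, 0.052), (25, 0.054), (50, 0.129), (75, 0.007), (100, 0.006), (125, 0.073), (150, 0.008)]
-80 [(-75, 0.13), (-50, 0.055), (-25, 0.056), (0, 0.056), (25, 0.057), (50, 0.131), (75, 0.005), (100, 0.005), (125, 0.068), (150, 0.005)]
-70 [(-75, 0.129), (-50, 0.131), (-25, 0.129), (0, 0.135), (25, 0.059), (50, 0.129), (75, 0.013), (100, 0.011), (125, 0.068), (150, 0.011)]
-60 [(-75, 0.135), (-50, 0.135), (-25, 0.138), (0, 0.137), (25, 0.136), (50, 0.138), (75, 0.013), (100, 0.013), (125, 0.101), (150, 0.012)]
-50 [(-75, 0.134), (-50, 0.134), (-25, 0.134), (0, 0.135), (25, 0.134), (50, 0.134), (75, 0.123), (100, 0.123), (125, 0.123), (150, 0.122)]
near body 0
bottle [array([0.662, 0.359, 0.205]), array([0.666, 0.354, 0.044]), array([0.615, 0.319, 0.001])]
shift [ 317.  -365.7  111.4] rot [  0.   -0.1 -32.1]
```

Emit:
{"method": "drive_tool", "body": {"moves": [[317,-366,30,0,0,-32,1],[317,-366,30,0,0,-32,1],[317,-366,30,0,0,-32,1],[317,-366,30,0,0,-32,1],[317,-366,30,0,0,-32,1],[317,-366,30,0,0,-32,1],[317,-366,30,0,0,-32,1],[317,-366,30,0,0,-32,1],[317,-366,30,0,0,-32,1],[317,-366,80,0,0,-32,1],[317,-366,111,0,0,-32,1],[317,-366,111,0,0,-32,1]]}}

```text
t: 1.6
eef_pos: [0.4688, 0.2038, 0.2917]
ee_rot: [3.137, -0.003, -1.377]
force: [-0.6, 0.2, 0.5]
width: 0.0004
```

```bash
python3 - <<'E'
from h import *
goal(d2w(-.155,.148,.078),-78.8,.178)
a=cam('top'); b=cam('side')
A=cv2.resize(a['img'][150:330,200:420],(660,540)); B=b['img'][140:320,200:420]
cv2.imwrite('pics/ab.png',np.hstack([cv2.resize(a['img'][150:330,240:400],(400,450)),cv2.resize(b['img'][170:310,260:384],(400,450))])[...,::-1])
print(get_state()['force'],get_state()['width'])
E
```

```text
shift [ 0.1 -0.6 35.6] rot [ 0.3 -0.1 -0.1]
[0.11241101 0.01709303 0.08863415] 0.00035464113861678065
```

View pics/ab.png

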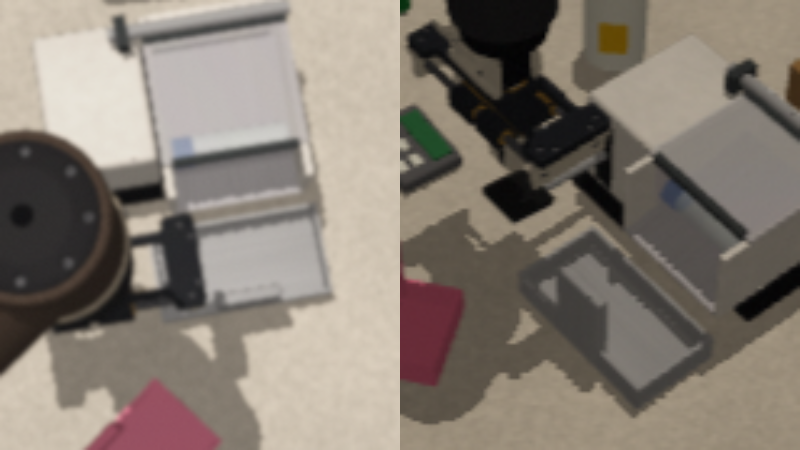

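The gripper is over the pad (left panel: flange at (20,215), bracket end at (183,262), tab at (250,295)). I check how low that end is relative to the tab and tray.

```bash
python3 - <<'E'
from h import *
c,s=np.cos(DY),np.sin(DY)
for n in('top','side'):
    f=load(n); C=cloud(f).reshape(-1,3); d=C[:,:2]-D0; X=d@[c,s]; Y=d@[-s,c]; Z=C[:,2]
    for y in range(20,250,15):
        m=(X>-.25)&(X<-.08)&(Y>y/1e3)&(Y<y/1e3+.015)&(Z>.1)&(Z<.3)
        if m.sum(): print(n,y,m.sum(),'z',Z[m].min().round(3),Z[m].max().round(3),'x',X[m].min().round(3),X[m].max().round(3))
E
```

```text
top 20 1 z 0.102 0.102 x -0.18 -0.18
top 35 1 z 0.1 0.1 x -0.184 -0.184
top 50 252 z 0.107 0.228 x -0.195 -0.08
top 65 284 z 0.106 0.228 x -0.194 -0.081
top 80 108 z 0.193 0.228 x -0.187 -0.124
top 95 83 z 0.193 0.227 x -0.187 -0.124
top 110 67 z 0.188 0.225 x -0.194 -0.171
top 125 32 z 0.19 0.209 x -0.194 -0.183
top 140 6 z 0.2 0.209 x -0.193 -0.191
top 155 7 z 0.187 0.204 x -0.194 -0.193
top 170 16 z 0.186 0.27 x -0.194 -0.189
side 35 9 z 0.217 0.224 x -0.193 -0.138
side 50 302 z 0.102 0.228 x -0.196 -0.08
side 65 125 z 0.107 0.229 x -0.196 -0.081
side 80 48 z 0.191 0.225 x -0.188 -0.13
side 95 65 z 0.191 0.293 x -0.192 -0.127
side 110 264 z 0.175 0.295 x -0.195 -0.116
side 125 353 z 0.117 0.294 x -0.195 -0.116
side 140 111 z 0.113 0.29 x -0.195 -0.139
side 155 83 z 0.117 0.288 x -0.195 -0.165
side 170 76 z 0.187 0.283 x -0.195 -0.172
side 185 57 z 0.192 0.281 x -0.194 -0.175
side 200 35 z 0.194 0.276 x -0.193 -0.169
side 215 82 z 0.181 0.228 x -0.195 -0.164
side 230 48 z 0.178 0.226 x -0.195 -0.166
side 245 2 z 0.218 0.22 x -0.187 -0.173
```

Emit:
{"method": "drive_tool", "body": {"moves": [[0,0,20,0,0,0,1],[0,0,32,0,0,0,1],[0,0,38,0,0,0,1],[0,0,44,0,0,0,1],[0,0,50,0,0,0,1],[0,0,56,0,0,0,1],[0,0,62,0,0,0,1],[0,0,68,0,0,0,1],[0,0,72,0,0,0,1],[0,0,72,0,0,0,1]]}}

```text
t: 2.95
eef_pos: [0.4699, 0.204, 0.222]
ee_rot: [-3.141, 0.0, -1.377]
force: [-2.6, -0.3, 8.4]
width: 0.0004
```

Emit:
{"method": "drive_tool", "body": {"moves": [[0,0,3,0,0,0,1],[0,0,5,0,0,0,1],[0,0,6,0,0,0,1],[0,0,6,0,0,0,1]]}}

```text
t: 3.45
eef_pos: [0.4702, 0.2041, 0.2164]
ee_rot: [-3.14, 0.0, -1.377]
force: [-2.0, -2.0, 8.3]
width: 0.0005
```

Emit:
{"method": "drive_tool", "body": {"moves": [[0,0,2,0,0,0,1],[0,0,3,0,0,0,1],[0,0,4,0,0,0,1],[0,0,4,0,0,0,1]]}}

```text
t: 3.95
eef_pos: [0.4705, 0.2041, 0.2133]
ee_rot: [-3.139, 0.0, -1.376]
force: [-3.0, -2.7, 16.5]
width: 0.0003
```

```bash
python3 - <<'E'
from h import *
a=cam('top'); b=cam('side')
cv2.imwrite('pics/press.png',np.hstack([cv2.resize(a['img'][130:310,240:400],(400,450)),cv2.resize(b['img'][170:310,260:410],(400,450))])[...,::-1])
print(get_state()['force'])
E
```

```text
[-3.1825515  -2.68816712 16.77592696]
```

View pics/press.png

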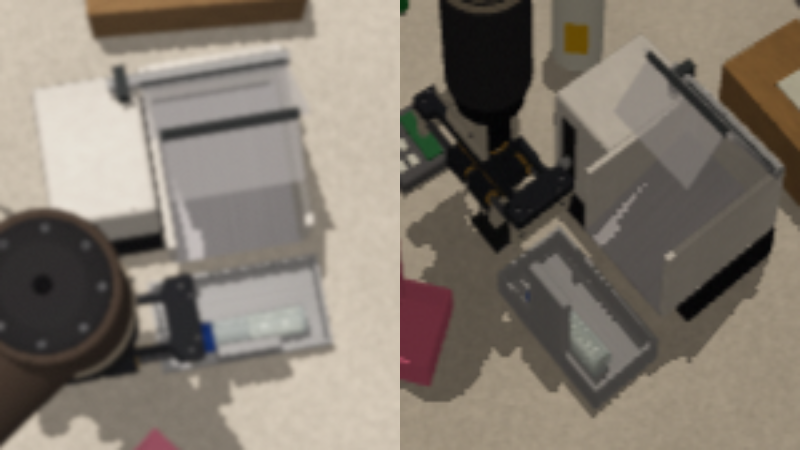

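The lid is raised (its dark edge has moved back to (230,122) in the left panel). The tube lies in the tray at (260,325), and the force step to 16.5 N marks the stop. Now I ease up slowly.

Emit:
{"method": "drive_tool", "body": {"moves": [[0,0,0,0,0,0,1],[0,0,-2,0,0,0,1],[0,0,-4,0,0,0,1],[0,0,-5.5,0,0,0,1],[0,0,-7,0,0,0,1],[0,0,-8.5,0,0,0,1],[0,0,-10,0,0,0,1],[0,0,-11.5,0,0,0,1],[0,0,-13,0,0,0,1],[0,0,-14.5,0,0,0,1],[0,0,-16,0,0,0,1],[0,0,-17.5,0,0,0,1]]}}

```text
t: 5.55
eef_pos: [0.4695, 0.2039, 0.2296]
ee_rot: [-3.141, 0.0, -1.377]
force: [-4.3, 0.6, 6.0]
width: 0.0004
```

Emit:
{"method": "drive_tool", "body": {"moves": [[0,0,-1.5,0,0,0,1],[0,0,-3,0,0,0,1],[0,0,-4.5,0,0,0,1],[0,0,-6,0,0,0,1],[0,0,-7.5,0,0,0,1],[0,0,-9,0,0,0,1],[0,0,-10.5,0,0,0,1],[0,0,-12,0,0,0,1],[0,0,-13.5,0,0,0,1],[0,0,-15,0,0,0,1],[0,0,-16.5,0,0,0,1],[0,0,-18,0,0,0,1]]}}

```text
t: 7.05
eef_pos: [0.4699, 0.204, 0.2475]
ee_rot: [-3.141, 0.0, -1.377]
force: [0.3, -0.8, 4.4]
width: 0.0003
```

Emit:
{"method": "drive_tool", "body": {"moves": [[0,0,-1,0,0,0,1],[0,0,-2,0,0,0,1],[0,0,-3,0,0,0,1],[0,0,-4,0,0,0,1],[0,0,-5,0,0,0,1],[0,0,-6,0,0,0,1],[0,0,-7,0,0,0,1],[0,0,-8,0,0,0,1],[0,0,-9,0,0,0,1],[0,0,-10,0,0,0,1],[0,0,-11,0,0,0,1],[0,0,-12,0,0,0,1]]}}

```text
t: 8.55
eef_pos: [0.4695, 0.2037, 0.259]
ee_rot: [3.141, -0.0, -1.377]
force: [-0.0, -0.1, -0.1]
width: 0.0004
```

Emit:
{"method": "drive_tool", "body": {"moves": [[0,0,-10,0,0,0,1],[0,0,-60,0,0,0,0],[-30,30,-100,0,0,10,-1],[-60,60,-100,0,0,20,-1],[-60,80,-100,0,0,30,-1],[-60,80,-100,0,0,40,-1],[-60,80,-100,0,0,50,-1],[-60,80,-100,0,0,60,-1],[-60,80,-100,0,0,70,-1],[-60,80,-100,0,0,80,-1],[-60,80,-100,0,0,90,-1],[-60,80,-100,0,0,90,-1]]}}

```text
t: 10.05
eef_pos: [0.3796, 0.2473, 0.3598]
ee_rot: [3.141, 0.0, -2.947]
force: [0.1, 0.0, 0.2]
width: 0.0876
```

```bash
python3 - <<'E'
from h import *
a=cam('top'); b=cam('side')
cv2.imwrite('pics/up.png',np.hstack([cv2.resize(a['img'][130:310,240:400],(400,450)),cv2.resize(b['img'][170:310,260:410],(400,450))])[...,::-1])
C=cloud(a); z=C[...,2]
u,v=np.meshgrid(np.arange(640),np.arange(480))
def rect(mask,name):
    n,l,s,c=cv2.connectedComponentsWithStats(mask.astype(np.uint8)); i=1+s[1:,4].argmax()
    p=C[l==i]; r=cv2.minAreaRect(p[:,:2].astype(np.float32)); print(name,len(p),np.round(r[0],4),np.round(r[1],4),round(r[2],2),np.median(p[:,2]).round(4))
box=lambda a,b,c,d:(u>a)&(u<b)&(v>c)&(v<d)
rect(box(295,380,233,285)&(z>.022)&(z<.12),'tray')
rect(box(320,365,255,285)&(z>.075)&(z<.12),'tab')
rect(box(440,580,195,315)&(z>.040)&(z<.055),'plate')
print(get_state())
goal([.468,.0630,.15],-168.7,.1593)
E
```

```text
tray 980 [0.506  0.0703] [0.0904 0.1702] 11.23 0.0324
tab 144 [0.4677 0.0624] [0.0121 0.0592] 11.1 0.0963
plate 7071 [ 0.5221 -0.3591] [0.236  0.1873] 82.56 0.0445
{'t': 10.15, 'q': array([ 1.01459767e+00,  2.34300767e-02, -5.22597780e-01,  7.92243611e-05,
       -1.02430949e+00, -8.16823151e-01]), 'qd': array([ 0.00066283,  0.0026106 , -0.00068362, -0.00087091,  0.00260026,
       -0.00767721]), 'joint_efforts': array([-4.02195015e-03, -2.85747707e+01,  2.66139078e+01,  6.35595605e+00,
       -4.41559392e-02, -1.62680363e-01]), 'eef_pos': array([0.37956798, 0.24725562, 0.3595609 ]), 'ee_rot': array([ 3.14130441e+00,  3.63547888e-04, -2.94377703e+00]), 'force': array([ 0.86102529,  0.9560657 , -0.10036391]), 'moment': array([ 0.0545152 , -0.09845067,  0.00985475]), 'width': 0.08740826298036299}
shift [ -50.5 -198.1   50.2] rot [0. 0. 0.]
```

View pics/up.png

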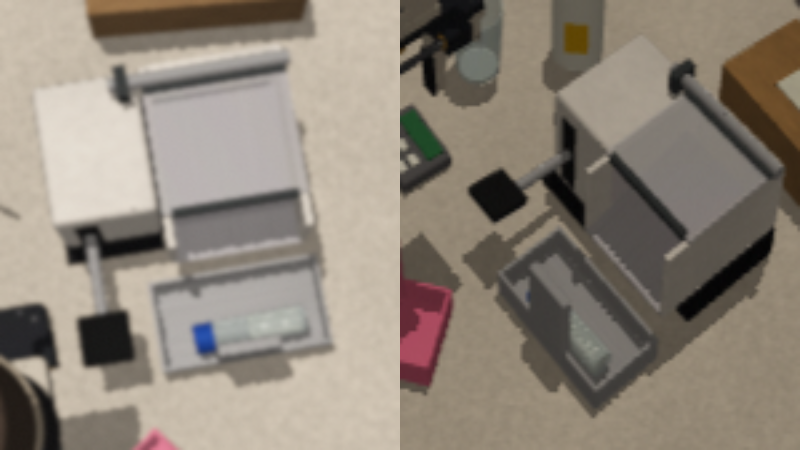

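The lid is closed and the pedal up. The tube lies along the tab's foot, cap at left-panel (203,338), and the tray hasn't moved. Now to the tab.

Emit:
{"method": "drive_tool", "body": {"moves": [[-50,-202,0,0,0,0,-1],[-50,-202,0,0,0,0,-1],[-50,-202,0,0,0,0,-1],[-50,-202,20,0,0,0,-1],[-50,-202,50,0,0,0,-1],[-50,-202,80,0,0,0,-1],[-50,-202,100,0,0,0,-1],[-50,-202,112,0,0,0,-1],[-50,-202,120,0,0,0,-1],[-50,-202,120,0,0,0,-1],[-50,-202,120,0,0,0,-1]]}}

```text
t: 11.52
eef_pos: [0.4678, 0.0589, 0.2398]
ee_rot: [3.141, 0.001, -2.947]
force: [-0.1, 0.1, 0.2]
width: 0.0877
```

```bash
python3 - <<'E'
from h import *
goal([.4685,.0588,.080],-168.8,.1593)
E
```

```text
shift [-0.6 -0.2  0.5] rot [ 0.   0.1 -0.1]
```

Well centred. Close in steps, then lift slightly.

Emit:
{"method": "drive_tool", "body": {"moves": [[-0.5,0,0,0,0,0,0.3],[-0.5,0,0,0,0,0,0.6],[-0.5,0,0,0,0,0,0.7],[-0.5,0,0,0,0,0,0.8],[-0.5,0,0,0,0,0,0.9],[-0.5,0,0,0,0,0,1],[-0.5,0,0,0,0,0,1],[-0.5,0,0,0,0,0,1],[-0.5,0,0,0,0,0,1]], "grip_force": 45}}

```text
t: 12.65
eef_pos: [0.468, 0.0588, 0.2391]
ee_rot: [-3.142, -0.0, -2.948]
force: [-0.1, 0.3, -0.1]
width: 0.0116
```

Emit:
{"method": "drive_tool", "body": {"moves": [[0,0,-2,0,0,0,1],[0,0,-5,0,0,0,1],[0,0,-10,0,0,0,1],[0,0,-17,0,0,0,1],[0,0,-25,0,0,0,1],[0,0,-35,0,0,0,1],[0,0,-45,0,0,0,1],[0,0,-55,0,0,0,1],[0,0,-65,0,0,0,1],[0,0,-72,0,0,0,1],[0,0,-75,0,0,0,1],[0,0,-75,0,0,0,1]]}}

```text
t: 14.15
eef_pos: [0.468, 0.0588, 0.3142]
ee_rot: [3.142, 0.0, -2.948]
force: [-0.3, -1.1, -3.7]
width: 0.0118
```

```bash
python3 - <<'E'
from h import *
a=cam('side'); t=cam('top'); C=cloud(t); s=get_state(); print(s['force'],s['moment'],s['width'])
cv2.imwrite('pics/lift.png',np.hstack([cv2.resize(t['img'][190:310,280:400],(400,400)),cv2.resize(a['img'][150:300,240:390],(400,400))])[...,::-1])
# where TCP must be: tray centre = grasp + 39 along tray x; grip measured offset
R=lambda d:np.array([[np.cos(np.radians(d)),-np.sin(np.radians(d))],[np.sin(np.radians(d)),np.cos(np.radians(d))]])
off=R(-11.2)@(np.array([.506,.0703])-np.array([.4683,.0590])); print('off',off)
g=np.array([.522,-.359])+R(-7.45)@(-off); print('grasp target',g)
goal([*g,.0805+.043+.075],-168.8-18.65,.1593)
E
```

```text
[-0.16153408 -0.88603244 -4.48175007] [0.07946794 0.06282923 0.00374096] 0.011736341532963605
off [0.03917686 0.00376216]
grasp target [ 0.48266605 -0.35765069]
shift [  65.7 -411.5  -43.9] rot [-0.  -0.  18.5]
```

View pics/lift.png

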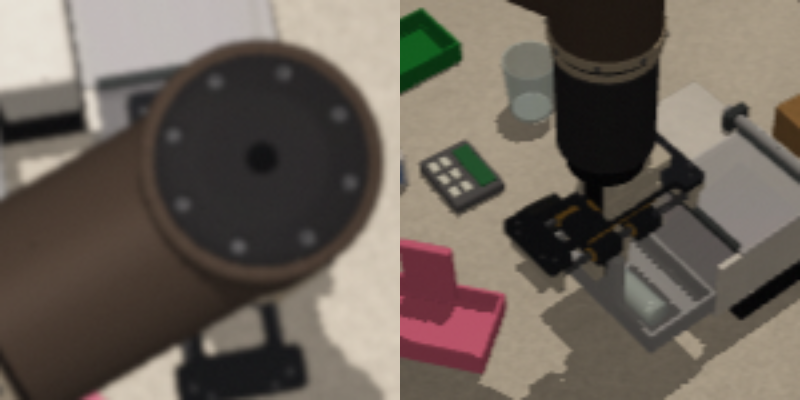

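The tray is lifted with the tube in it; the force change of about 4.2 N matches the 410 g. Carry it over smoothly, first translation, then the turn.

Emit:
{"method": "drive_tool", "body": {"moves": [[0,-2,-6,0,0,0,1],[1,-7,-16,0,0,0,1],[2,-15,-28,0,0,0,1],[4,-27,-38,0,0,0,1],[6,-42,-43,0,0,0,1],[10,-60,-44,0,0,0,1],[13,-80,-44,0,0,0,1],[16,-101,-44,0,0,0,1],[20,-123,-44,0,0,0,1],[23,-145,-44,0,0,0,1],[27,-167,-44,0,0,0,1],[30,-189,-44,0,0,0,1]]}}

```text
t: 15.75
eef_pos: [0.4745, -0.1341, 0.3582]
ee_rot: [3.142, -0.0, -2.949]
force: [0.2, 1.1, -3.9]
width: 0.0114
```

Emit:
{"method": "drive_tool", "body": {"moves": [[4,-22,0,0,0,0,1],[7,-44,0,0,0,0,1],[11,-66,0,0,0,0,1],[14,-88,0,0,0,0,1],[18,-110,0,0,0,0,1],[21,-132,0,0,0,0,1],[25,-154,0,0,0,0,1],[28,-175,0,0,0,0,1],[31,-194,0,0,0,0,1],[34,-208,0,0,0,0,1],[35,-217,0,0,0,0,1],[36,-222,0,0,0,0,1]]}}

```text
t: 17.25
eef_pos: [0.4824, -0.3576, 0.3581]
ee_rot: [3.141, -0.0, -2.948]
force: [-0.3, 1.2, -4.1]
width: 0.0116
```

Emit:
{"method": "drive_tool", "body": {"moves": [[0,0,0,0,0,1,1],[0,0,0,0,0,3,1],[0,0,0,0,0,6,1],[0,0,0,0,0,9,1],[0,0,0,0,0,12,1],[0,0,0,0,0,15,1],[0,0,0,0,0,17,1],[0,0,0,0,0,18,1],[0,0,0,0,0,18.5,1],[0,0,0,0,0,18.5,1],[0,0,0,0,0,18.5,1]]}}

```text
t: 18.62
eef_pos: [0.4824, -0.3572, 0.3581]
ee_rot: [3.142, -0.0, 3.013]
force: [-1.0, 0.4, -3.8]
width: 0.0116
```

```bash
python3 - <<'E'
from h import *
a=cam('side'); s=get_state(); print(s['force'],s['width'],s['t'])
cv2.imwrite('pics/over.png',cv2.resize(a['img'][280:460,320:500],(540,540))[...,::-1])
goal([.4827,-.3577,.0805+.043],-187.45,.1593)
C=cloud(a); m=(C[...,0]>.46)&(C[...,0]<.6)&(C[...,1]>-.47)&(C[...,1]<-.26)&(C[...,2]>.1)&(C[...,2]<.158)
p=C[m]; h=np.histogram(p[:,2],20); print(h[0],np.round(h[1],3))
E
```

```text
[ 0.54351239  0.08192226 -4.12819508] 0.011491291420054665 18.675
shift [-0.4 -0.4 75.4] rot [0.  0.  0.1]
[  9  74 163 306 178  69  44  39  54  42  44  58  54  69 115 155 124  52
  12   8] [0.114 0.117 0.119 0.121 0.123 0.125 0.127 0.13  0.132 0.134 0.136 0.138
 0.14  0.142 0.145 0.147 0.149 0.151 0.153 0.155 0.158]
```

View pics/over.png

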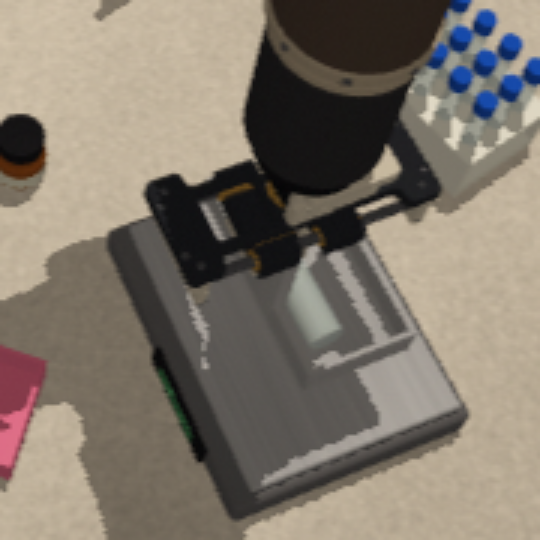

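The tray hangs over the plate, tube still inside at (315,320). Lower it, slowly at the end.

Emit:
{"method": "drive_tool", "body": {"moves": [[0,0,3,0,0,0,1],[0,0,9,0,0,0,1],[0,0,17,0,0,0,1],[0,0,26,0,0,0,1],[0,0,35,0,0,0,1],[0,0,44,0,0,0,1],[0,0,52,0,0,0,1],[0,0,59,0,0,0,1],[0,0,64,0,0,0,1],[0,0,67,0,0,0,1],[0,0,69,0,0,0,1],[0,0,70,0,0,0,1]]}}

```text
t: 20.18
eef_pos: [0.4824, -0.3572, 0.2882]
ee_rot: [-3.142, 0.0, 3.012]
force: [-0.3, 0.2, -3.8]
width: 0.0115
```

Emit:
{"method": "drive_tool", "body": {"moves": [[0,0,0.7,0,0,0,1],[0,0,1.4,0,0,0,1],[0,0,2.1,0,0,0,1],[0,0,2.8,0,0,0,1],[0,0,3.5,0,0,0,1],[0,0,3.5,0,0,0,1]]}}

```text
t: 20.92
eef_pos: [0.4824, -0.3572, 0.2846]
ee_rot: [3.142, -0.0, 3.012]
force: [-0.3, 0.3, -4.9]
width: 0.0121
```

Emit:
{"method": "drive_tool", "body": {"moves": [[0,0,0.5,0,0,0,1],[0,0,1,0,0,0,1],[0,0,1.5,0,0,0,1],[0,0,2,0,0,0,1],[0,0,2,0,0,0,1]]}}

```text
t: 21.55
eef_pos: [0.4824, -0.3572, 0.2826]
ee_rot: [3.142, -0.0, 3.012]
force: [-0.2, -0.2, -4.4]
width: 0.0117
```

Emit:
{"method": "drive_tool", "body": {"moves": [[0,0,0.4,0,0,0,1],[0,0,0.8,0,0,0,1],[0,0,1.2,0,0,0,1],[0,0,1.2,0,0,0,1]]}}

```text
t: 22.05
eef_pos: [0.4823, -0.3572, 0.2822]
ee_rot: [-3.141, 0.0, 3.013]
force: [-3.5, 2.9, 6.5]
width: 0.0115
```

Contact (force went from −4 to +6.5 N). Release and retreat upward.

Emit:
{"method": "drive_tool", "body": {"moves": [[0,0,-0.5,0,0,0,1],[0,0,-0.5,0,0,0,0.7],[0,0,-0.5,0,0,0,0.4],[0,0,-0.5,0,0,0,0.1],[0,0,-0.5,0,0,0,0],[0,0,-10,0,0,0,0],[0,0,-30,0,0,0,0],[0,0,-60,0,0,0,0],[0,0,-100,0,0,0,0],[0,0,-130,0,0,0,0],[0,0,-130,0,0,0,0]]}}

```text
t: 23.42
eef_pos: [0.4828, -0.3575, 0.4152]
ee_rot: [-3.14, 0.006, 3.013]
force: [0.3, 0.6, 0.3]
width: 0.0437
```

Emit:
{"method": "drive_tool", "body": {"moves": [[0,60,0,0,0,0,0],[0,120,0,0,0,0,0],[0,180,0,0,0,0,0],[0,220,0,0,0,0,0],[0,220,0,0,0,0,0],[0,220,0,0,0,0,0]]}}

```text
t: 24.18
eef_pos: [0.5106, -0.139, 0.4113]
ee_rot: [-3.141, -0.0, 3.013]
force: [-0.2, -0.6, -0.2]
width: 0.044
```

```bash
python3 - <<'E'
from h import *
a=cam('top'); b=cam('side')
cv2.imwrite('pics/end.png',np.hstack([cv2.resize(a['img'][130:330,230:590],(800,444))])[...,::-1])
C=cloud(a); z=C[...,2]; u,v=np.meshgrid(np.arange(640),np.arange(480))
m=(u>440)&(u<580)&(v>195)&(v<315)&(z>.066)&(z<.15)
r=cv2.minAreaRect(C[m][:,:2].astype(np.float32)); print('tray',r,m.sum(),np.median(z[m]),'want .522 -.359'); print(get_state()['t'],get_state()['force'])
E
```

```text
tray ((0.5210465788841248, -0.35775026679039), (0.173772931098938, 0.09005939960479736), 83.40546417236328) 999 0.0764872676007297 want .522 -.359
24.275 [ 0.15259814  1.19861743 -0.37350491]
```

View pics/end.png

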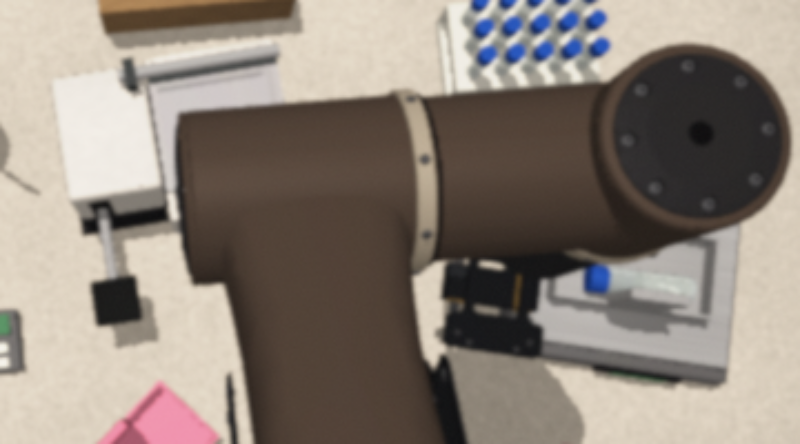

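The tray stands on the plate, about 1–2 mm off centre and 1° off square, with the tube in it (cap at (597,278)).

```bash
python3 -c "
from station import *
print(job_done(), get_state()['t'])"
```

```text
the job is handed in; nothing more can be done
the job is handed in; nothing more can be done
```

The job is done and handed in at about 24 s on the robot's clock (limit 59 s); no verdict was reported.

- **Pedal and lid:** I pressed the pedal to its stop, where the force stepped from about 8 to 16.5 N. I held it there until the tube lay in the steel tray, then eased it up over about 4 s. A later picture showed the lid closed and the pedal up.
- **Carrying:** I gripped the tray high on its tab and carried it over level. The weight reading was steady at about 4 N throughout.
- **Setting down:** I lowered it in steps of under 1 mm until it touched the plate, with a contact force of about 6.5 N, before letting go.
- **Last check:** The tray is about 2 mm from the plate's centre and 1° from square. The tube was still inside, with the gripper well clear and nothing gripped.
- **Bystanders:** I touched none of the other things on the bench. I did not measure their positions again at the end, and the arm hid some of them in the last picture.

No check failed or disagreed.

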